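# Take the paint marker out of the pen plotter and hold it level

### The job

The plotter has finished its drawing: raise the clamp lever at the side of its head as far as it goes, then draw the paint marker up out of the head without letting it touch the card or the bed below. Turn the marker so that it lies level in the air, with all of it at least 20 cm above the bench, so that it does not drip while the cap is fetched. Finish while still holding it there, steady, with the lever left up and everything else on the bench left where it was.

Things in the scene. Friction and masses are not known exactly. Their poses are not given: they have to be found in the camera images.
- plotter: A4 flatbed pen plotter on the bench, fixed: white case 350 mm deep (x), 460 mm wide (y), flat top 34 mm above the bench, on it a black card with a white line drawing (top 36 mm). Origin: centre of the underside, at bench height; x to its back (away from the robot), y to its left as the robot sees it, z up; turned by up to 0.3 rad.
- bridge: The plotter's cross bridge, fixed: an aluminium beam 36 mm deep along y, 75 to 115 mm above the bench, between two end trucks (78 x 30 mm, at y = -205 and +205 mm, up to 123 mm above the bench). Origin: below the middle of the beam at bench height, axes parallel to the plotter's.
- head: Pen head on the front of the bridge, fixed. Origin: on the vertical axis of its bore, at bench height; axes parallel to the plotter's. Aluminium tool block 44 (x) by 40 mm (y), 63 to 85 mm above the bench, with a vertical through bore of 21.5 mm. Behind it, from x = 32 mm on, a carriage 80 mm wide, its top 130 mm above the bench.
- clamp (a joint): Clamp lever's angle: 0 = down, level, pointing to the plotter's front, its two steel prongs over the marker's collar; grows as it is raised, to 1.5 rad at its stop (upright, prongs clear behind the marker). Starts at 0 to 0.12. Stays where it is left: friction 0.12 N m (about 2 N at the pad), no spring.
- clamp_hinge (a point): Point on the lever's hinge axis (which runs along the head's y), in line with the lever's pad: at (27, 55, 97) mm in the head's frame.
- clamp_pad (a point): Centre of the lever's aluminium thumb pad, a bar 24 mm long (along the lever), 10 mm wide (along the head's y), 10 mm thick, 66 mm from the hinge axis, on the head's left (+y); lever down: (-39, 55, 97) mm in the head's frame. Can be pinched from above across its 10 mm; the tool block ends 30 mm to its right, left and below are free. The arm behind it is 5 mm wide.
- marker: White paint marker, 148 mm long, about 45 g, nib down in the bore. Origin: nib tip; z towards the tail. Point and cone to 22 mm; sleeve 20 mm thick, 22 to 45 mm (in the bore); collar 32 mm thick, 45 to 50 mm, rests on the tool block; round barrel 18 mm thick, 50 to 140 mm. Seated: nib 40 mm above the bench, 4 mm over the card.
- marker_tail (a point): Centre of the marker's tail end, 148 mm from the nib; seated 188 mm above the bench. The barrel below it is free for a grasp from above or leaning towards the robot; if it is pinched across the head's y, the raised lever stands clear, behind and to the left of the fingers.
- spare_marker: Capped spare marker lying on the plotter behind the bridge, 142 mm long, 19 mm thick, no collar. Origin: under its middle. Leave it.
- marker_cap: White marker cap standing mouth up on the plotter's front strip, 21 mm in diameter, 40 mm high. Origin: centre of its underside. Leave it.
- squeeze_bottle: White squeeze bottle with a pointed nozzle, 56 mm in diameter, 172 mm high, upright beside the plotter. Origin: centre of its underside. Leave it.
- paint_jar: Glass jar with black lid, 68 mm in diameter, 85 mm high, beside the plotter. Origin: centre of its underside. Leave it.
- varnish_bottle: Amber glass bottle, 58 mm in diameter, 150 mm high, beside the plotter. Origin: centre of its underside. Leave it.
- tape_roll: Roll of paper tape lying flat, 96 mm in diameter, 24 mm high. Origin: centre of its underside. Leave it.
- sanding_block: Cork sanding block, 90 x 45 x 30 mm. Origin: centre of its underside. Leave it.
- paint_brush: Flat paint brush 174 mm long, 18 mm wide, 10 mm thick, lying on the front strip of the plotter. Origin: on its underside. Leave it.
Things that resemble listed ones, but are neither listed nor needed, are in the scene too. Leave any brown or green look-alike of the marker alone.

How it is judged:
By the outcome, as a careful person would: the job done as asked, in the order asked, and still so for the second after the job is handed in, while the arm keeps its last pose, push and grip.
It also fails if it takes over 58 s, if anything falls off the work surface, if the arm or the gripper's body presses on something with over 40 N, if the wrist force passes 120 N, or if a joint passes its speed limit or range.

### The arm

A 6-joint arm with a two-finger parallel gripper is mounted at the origin on the work surface. World frame = base frame: x ahead of the robot, y to its left, z up, the work surface at z = 0. Lengths are in mm, angles in rad, forces in N, time in s.
With the tool pointing down it reaches from about 350 to 975 mm from the base axis. Payload 7.1 kg.
Tool frame: the origin (TCP) lies midway between the tips of the shut fingers; the grasp point (between the pads) lies 19 mm behind it; z points along the fingers, y is the line along which they close (so a half turn about z gives the same grasp; the last joint's range is limited). The gripper opens to 88 mm and grips with 3 to 60 N. Pads are 20 mm wide; open, the fingers measure 115 mm over their backs; the gripper's body (75 mm by 178 mm) begins 61 mm behind the grasp point.
Start: joints at [1.211, 0.423, 1.63, -0, 1.089, -0.019], TCP at [208.869, 589.049, 222.675] pointing down, gripper open.
Joint ranges: [-3, 3], [-0.9, 2.11], [0.09, 2.58], [-1.31, 4.45], [0.11, 2.69], [-2.54, 2.54]. Speed limits (rad/s): [2.39, 2.39, 3.01, 3.14, 3.14, 3.14].

### API

Orientations are given as a rotation vector (axis times angle).
In Python, from workcell import ctrl gives the robot as it stands. The module is installed in compiled form; this text tells all that it offers.
- The arm moves only by the tool servo_tool, never from a script. Its argument "increments" is a list of rows, each a list of 7 numbers: the shift along the world's x, y, z in cm, then the turn, a rotation vector about the world's x, y, z in degrees, then the opening, from -1 (shut) to 1 (fully open). A call has 1 to 20 rows; each row is the pose to reach, as a shift and turn from the pose commanded when the call began; what a row does not reach only later rows make up. A row lasts 1/12 s, in which the tool goes at most 41.7 mm and 7.16 degrees, less where a joint would pass 70% of its speed; a pose out of reach is approached as far as the arm can. A call with a gripper value outside its range is refused whole. The fingers move at their own pace and stop on an object; the grip force is fixed at half the most. Time passes only in rows, so rows that repeat a pose let the fingers close. It gives the time, the measured TCP pose, the force, the opening and the grip force at its end, in the units of the state.
- ctrl.get_obs(): the state, without advancing time (a new reading comes with each control period).
- ctrl.get_image(name): name is "scene" or "top"; returns a dict with "image" (400x640x3 uint8, red, green, blue), "fx", "fy", "cx", "cy" (pixels), "extrinsics" (4x4, takes a point from camera to world coordinates). Camera axes: x right, y up, looking along -z (the intrinsics and any distortion apply to the point x, -y, -z); pixel columns grow to the right and rows downward; lengths in mm; the calibration is good to about 2 mm. A picture is of the moment at which its call begins. There is no depth.
- ctrl.close_job(): hands the job in; it is judged then, once.
The state is a dict: "t": time; "qpos": joint angles; "qvel": joint speeds; "joint_torque": joint torques, N m; "ee_pos": TCP position; "orientation": TCP orientation; "ft_force": force on the tool from outside, world axes, zero at the start; "moment": the same for the moment, N m; "width": finger opening in mm; "grasp_force": force on a finger pad.
Only numpy, scipy, OpenCV 4.12 (cv2) and the standard library are available. Lean on these libraries where they do the work, as an engineer would, in place of code of your own. Each camera call takes 0.05 s, during which the arm holds its last target. There are 200 camera calls.

## Working session

There is one attempt and no reset: what is moved stays moved. The work goes in short steps, Python scripts to look and compute and a tool call to move; the robot and the scene stay as the last step left them, time stands still between calls to the robot, and variables do not carry over. Pictures are saved under pics/ and viewed, at most 10 in all, crops included, and the job is handed in when it is done.

Besides the shell and the picture viewer there is one more tool, called by a JSON object that holds its "name" and its "arguments". servo_tool: Moves the arm, as the interface text tells. Its arguments: {"type":"object","properties":{"increments":{"type":"array","items":{"type":"array","items":{"type":"number"}}}},"required":["increments"]}

```bash
mkdir -p pics; python3 - <<'E'
from workcell import ctrl
import cv2,pickle
o=ctrl.get_obs();print(o)
for n in("scene","top"):
    d=ctrl.get_image(n);pickle.dump(d,open(n+".pkl","wb"))
    cv2.imwrite(f"pics/{n}0.png",d["image"][:,:,::-1])
    print({k:v for k,v in d.items() if k!="image"})
E
```

```text
{'t': 0.0, 'qpos': array([ 1.21100541e+00,  4.23836660e-01,  1.63070514e+00, -9.87318692e-06,
        1.08857696e+00, -1.90093898e-02]), 'qvel': array([ 3.29595417e-04, -3.15362903e-05, -6.04178985e-04, -6.06575367e-04,
       -1.91897369e-04, -1.85415416e-03]), 'joint_torque': array([ 1.37842952e-03, -5.44623399e+01, -2.73664051e+01,  6.43825997e-02,
        2.27791368e-02, -1.11513459e-04]), 'ee_pos': array([208.67605696, 588.53888284, 221.89835374]), 'orientation': array([-5.32657402e-01, -3.09582359e+00,  2.35670164e-03]), 'ft_force': array([ 0.72281638,  0.5260869 , -0.32894096]), 'moment': array([ 0.01600642, -0.01077549,  0.00678266]), 'grasp_force': 0.0, 'width': 87.62837607089054}
{'fx': 368.0737977993444, 'fy': 368.0737977993444, 'cx': 317.59367775393105, 'cy': 201.271408099727, 'extrinsics': array([[ 6.77493227e-01, -5.04679822e-01,  5.35071214e-01,
         1.11278489e+03],
       [ 7.35492206e-01,  4.57558184e-01, -4.99691628e-01,
        -5.42599139e+02],
       [ 7.35806894e-03,  7.32078402e-01,  6.81180646e-01,
         8.83119369e+02],
       [ 0.00000000e+00,  0.00000000e+00,  0.00000000e+00,
         1.00000000e+00]])}
{'fx': 386.2083918565272, 'fy': 386.2083918565272, 'cx': 319.17811600576437, 'cy': 197.87638373722484, 'extrinsics': array([[-1.17824165e-02,  9.84227051e-01, -1.76517099e-01,
         3.70305512e+02],
       [-9.99912812e-01, -1.05446572e-02,  7.94853509e-03,
         2.22032716e+01],
       [ 5.96185094e-03,  1.76595362e-01,  9.84265480e-01,
         9.90603818e+02],
       [ 0.00000000e+00,  0.00000000e+00,  0.00000000e+00,
         1.00000000e+00]])}
```

View pics/scene0.png

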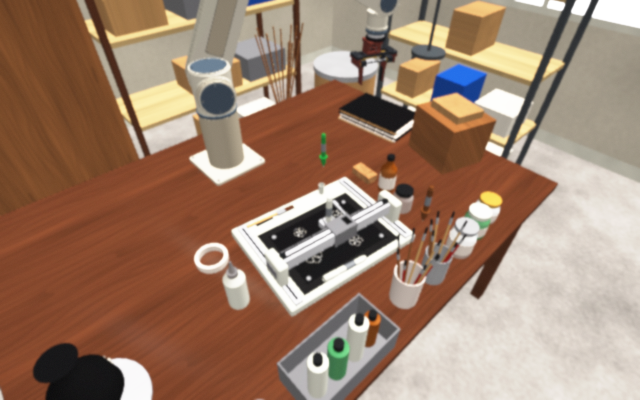

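View pics/top0.png

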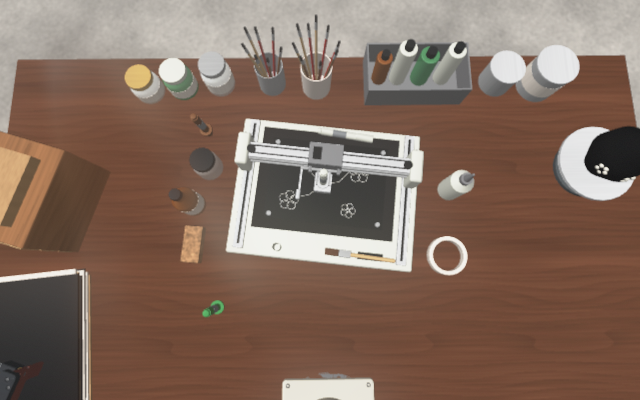

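The scene view shows the plotter at the centre with its head around (335,215). In the top view the plotter's corners are near (245,121), (419,136), (411,270) and (228,253), the marker is at about (322,178) and the lever pad at about (298,190). I'll enlarge both.

```bash
python3 - <<'E'
import cv2,pickle
d=pickle.load(open("top.pkl","rb"))["image"][:,:,::-1]
cv2.imwrite("pics/t1.png",cv2.resize(d[130:210,270:370],None,fx=7,fy=7,interpolation=cv2.INTER_CUBIC))
d=pickle.load(open("scene.pkl","rb"))["image"][:,:,::-1]
cv2.imwrite("pics/s1.png",cv2.resize(d[175:255,290:390],None,fx=7,fy=7,interpolation=cv2.INTER_CUBIC))
E
```

```text
(no output)
```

View pics/t1.png

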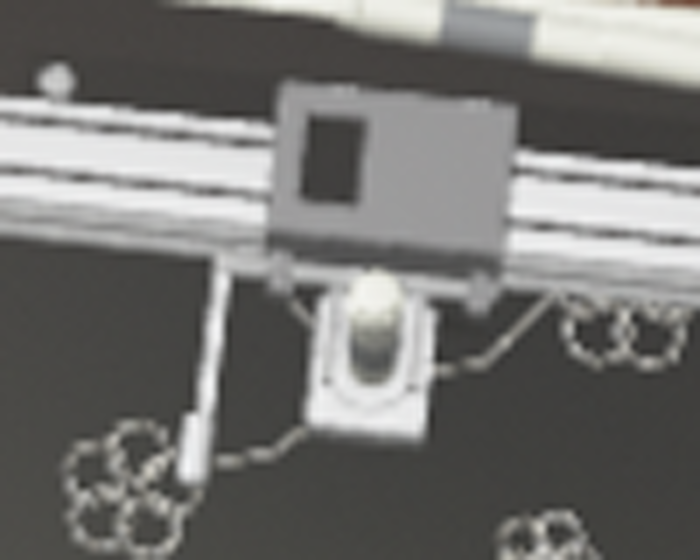

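View pics/s1.png

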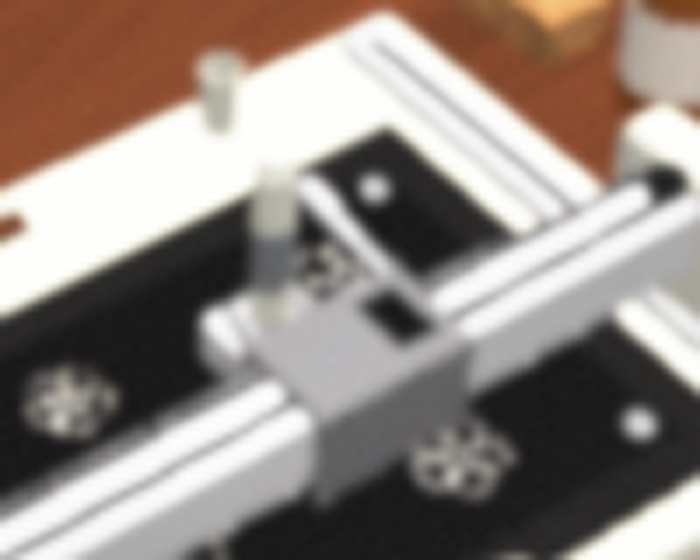

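The top crop shows the tail at (374,290), the pad at (193,447) and the carriage top's corners at (283,83), (518,105), (505,262) and (267,237). The scene crop shows the tail at (273,170) and the pad at about (325,198). I'll fit the head pose and lever angle to these.

```bash
cat >h.py <<'E'
import numpy as np,pickle
from scipy.spatial.transform import Rotation as R
def proj(d,P):
    E=d["extrinsics"];c=(np.asarray(P,float)-E[:3,3])@E[:3,:3]
    return np.stack([d["cx"]+d["fx"]*c[:,0]/-c[:,2],d["cy"]+d["fy"]*-c[:,1]/-c[:,2]],1)
def crop(p,o,f=7): return (np.array(p,float)+.5)/f-.5+o
def h2w(h,P):
    c,s=np.cos(h[2]),np.sin(h[2]);P=np.asarray(P,float)
    return np.stack([h[0]+c*P[:,0]-s*P[:,1],h[1]+s*P[:,0]+c*P[:,1],P[:,2]],1)
def pad(a,r=66,t=0): return [27-r*np.cos(a)+t*np.sin(a),55,97+r*np.sin(a)+t*np.cos(a)]
E
python3 - <<'E'
from h import *
from scipy.optimize import least_squares
T=pickle.load(open("top.pkl","rb"));S=pickle.load(open("scene.pkl","rb"))
to,so=(270,130),(290,175)
tp=crop([(374,290),(193,447),(505,262),(267,237)],to)
sp=crop([(273,170),(325,198)],so)
cor=np.array([(245,121),(419,136),(411,270),(228,253)],float)
def f(p):
    h=p[:3];a=p[3]
    W=h2w(h,[[0,0,188],pad(a,66,5),[32,-40,130],[32,40,130]])
    C=h2w([p[4],p[5],p[2]],[[175,230,34],[175,-230,34],[-175,-230,34],[-175,230,34]])
    return np.concatenate([(proj(T,W)-tp).ravel(),(proj(S,W[:2])-sp).ravel(),(proj(T,C)-cor).ravel()])
r=least_squares(f,[450,0,0,.05,450,0],loss='soft_l1')
print(r.x.round(3));print(f(r.x).reshape(-1,2).round(1))
h=r.x[:3];print(h2w(h,[pad(r.x[3]),[0,0,188],[27,55,97]]).round(1))
np.save("h.npy",r.x)
o=R.from_rotvec([-5.32657402e-01,-3.09582359,2.3567e-03]).as_matrix();print(o.round(3))
E
```

```text
[ 5.71932e+02  6.02800e+00 -1.09000e-01 -6.26400e+00  5.55213e+02
 -1.68000e+00]
[[ 0.4  0.3]
 [ 0.6  0.5]
 [-0.1 -1.4]
 [-0.7 -1.1]
 [ 0.4 -2.9]
 [-1.5 -0.5]
 [-0.9 -2.5]
 [ 1.1 -0.7]
 [ 1.7  1.9]
 [-2.7  0.3]]
[[539.2  65.   98.3]
 [571.9   6.  188. ]
 [604.8  57.8  97. ]]
[[-0.942  0.334 -0.001]
 [ 0.334  0.942 -0.001]
 [ 0.    -0.002 -1.   ]]
```

```bash
cat >>h.py <<'E'
def tool(yaw,lean):  # tool matrix: y along head y, body leaning to the robot
    y=np.array([-np.sin(yaw),np.cos(yaw),0]);x0=np.array([np.cos(yaw),np.sin(yaw),0])
    z=np.sin(lean)*x0-np.cos(lean)*np.array([0,0,1.]);return np.stack([np.cross(y,z),y,z],1)
def delta(p0,R0,g,M,back=0):
    tcp=np.asarray(g)+(19-back)*M[:,2]
    return ((tcp-p0)/10).round(2),np.degrees(R.from_matrix(M@R0.T).as_rotvec()).round(2)
E
python3 - <<'E'
from h import *
p=np.load("h.npy");h=p[:3];M=tool(h[2],np.radians(35))
p0=np.array([208.869,589.049,222.675]);R0=R.from_rotvec([-5.32657402e-01,-3.09582359,2.3567e-03]).as_matrix()
g=h2w(h,[pad(.02)])[0]
print(delta(p0,R0,g,M,90),delta(p0,R0,g,M,0),M.round(3))
E
```

```text
(array([ 28.98, -51.96,  -6.62]), array([ -7.75, -34.21,  12.87])) (array([ 34.11, -52.53, -13.99]), array([ -7.75, -34.21,  12.87])) [[-0.814  0.109  0.57 ]
 [ 0.089  0.994 -0.063]
 [-0.574  0.    -0.819]]
```

{"name": "servo_tool", "arguments": {"increments": [[2,-3.5,1,0,0,0,-0.2],[4,-7,2,0,-3,1,-0.2],[6,-10.5,3,-1,-6,2,-0.2],[8,-14,3,-1,-9,4,-0.2],[10,-17.5,3,-2,-12,5,-0.2],[12,-21,3,-3,-15,6,-0.2],[14,-24.5,3,-4,-18,7,-0.2],[16,-28,3,-5,-22,8,-0.2],[18,-31.5,3,-6,-26,10,-0.2],[20,-35,3,-7,-30,11,-0.2],[22,-38.5,2,-7.75,-34.2,12.87,-0.2],[24,-42,0,-7.75,-34.2,12.87,-0.2],[26,-45.5,-2,-7.75,-34.2,12.87,-0.2],[27.5,-49,-4,-7.75,-34.2,12.87,-0.2],[29,-52,-6.6,-7.75,-34.2,12.87,-0.2],[29,-52,-6.6,-7.75,-34.2,12.87,-0.2],[29,-52,-6.6,-7.75,-34.2,12.87,-0.2]]}}

```text
t: 1.52
ee_pos: [501.0, 67.2, 165.2]
orientation: [0.143, 2.544, -0.046]
ft_force: [0.4, 0.6, -0.2]
width: 34.9
grasp_force: 0.0
```

```bash
python3 - <<'E'
from workcell import ctrl
from h import *
import cv2
o=ctrl.get_obs();print(o["ee_pos"],o["width"],o["qpos"])
M=R.from_rotvec(o["orientation"]).as_matrix();print(M.round(3))
ims=[]
for n,(x,y) in(("top",(270,130)),("scene",(290,165))):
    d=ctrl.get_image(n);pickle.dump(d,open(n+"2.pkl","wb"))
    print(n,proj(d,[o["ee_pos"]]))
    ims.append(cv2.resize(d["image"][y:y+80,x:x+80,::-1],None,fx=5,fy=5,interpolation=cv2.INTER_CUBIC))
cv2.imwrite("pics/a2.png",np.hstack(ims))
E
```

```text
[500.98413263  67.19077626 165.15224497] 34.92806693565586 [ 0.22361745  0.21918062  2.30503167 -1.31104445  0.1932758   0.01665577]
[[-0.824  0.112  0.556]
 [ 0.092  0.994 -0.064]
 [-0.56  -0.001 -0.829]]
top [[295.3886687  206.02802386]]
scene [[327.02329563 180.86072379]]
```

View pics/a2.png

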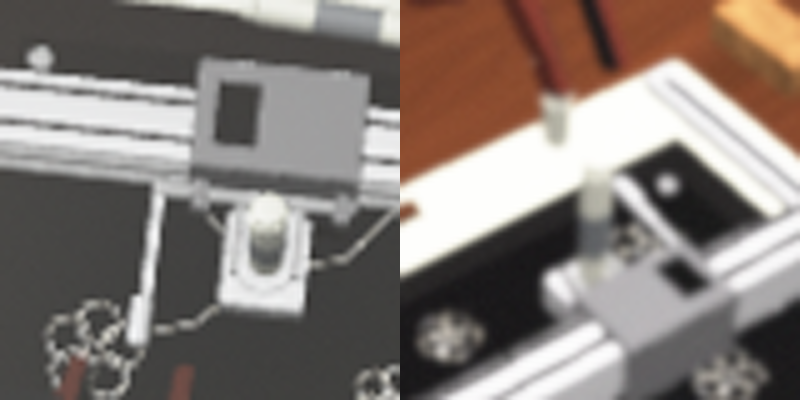

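The picture shows the fingertips at (70,375) and (180,380) in the top half, either side of the line to the pad at (138,335), so alignment agrees with the fit. The wrist is near singular at this lean, with q5 = 0.19 and q4 at its limit, so I'll use a smaller lean.

```bash
cat >>h.py <<'E'
def plan(g,lean,back=0):
    from workcell import ctrl
    o=ctrl.get_obs();h=np.load("h.npy")
    return delta(o["ee_pos"],R.from_rotvec(o["orientation"]).as_matrix(),g,tool(h[2],np.radians(lean)),back)
E
python3 - <<'E'
from h import *
h=np.load("h.npy");g=h2w(h,[pad(.02)])[0]
for b in(90,0):print(plan(g,22,b))
E
```

```text
(array([ 1.19, -0.19, -0.24]), array([ 1.37, 12.1 , -0.1 ]))
(array([ 4.54, -0.56, -8.58]), array([ 1.37, 12.1 , -0.1 ]))
```

{"name": "servo_tool", "arguments": {"increments": [[0.5,0,0,0.7,6,0,-0.2],[1.2,-0.2,-0.2,1.37,12.1,-0.1,-0.2],[1.2,-0.2,-0.2,1.37,12.1,-0.1,-0.2],[1.2,-0.2,-0.2,1.37,12.1,-0.1,-0.2],[1.2,-0.2,-0.2,1.37,12.1,-0.1,-0.2],[1.2,-0.2,-0.2,1.37,12.1,-0.1,-0.2]]}}

```text
t: 2.12
ee_pos: [512.6, 70.7, 165.5]
orientation: [0.144, 2.755, -0.025]
ft_force: [-0.8, -0.0, -0.5]
width: 35.3
grasp_force: 0.0
```

```bash
python3 - <<'E'
from h import *
from workcell import ctrl
print(ctrl.get_obs()["qpos"].round(3))
h=np.load("h.npy");g=h2w(h,[pad(.02)])[0]
for b in(90,0):print(plan(g,22,b))
E
```

```text
[ 0.174  0.235  2.155 -0.265  0.394 -1.065]
(array([ 0.01, -0.28, -0.14]), array([-0.14, -0.06, -0.3 ]))
(array([ 3.37, -0.65, -8.48]), array([-0.14, -0.06, -0.3 ]))
```

{"name": "servo_tool", "arguments": {"increments": [[0.7,-0.3,-1.7,0,0,0,-0.2],[1.4,-0.4,-3.4,0,0,-0.3,-0.2],[2.1,-0.5,-5.1,0,0,-0.3,-0.2],[2.8,-0.6,-6.8,0,0,-0.3,-0.2],[3.4,-0.65,-8.5,0,0,-0.3,-0.2],[3.4,-0.65,-8.5,0,0,-0.3,-0.2],[3.4,-0.65,-8.5,0,0,-0.3,-0.2]]}}

```text
t: 2.7
ee_pos: [546.1, 63.0, 79.4]
orientation: [0.155, 2.755, -0.03]
ft_force: [0.2, 1.2, -0.1]
width: 35.1
grasp_force: 0.0
```

```bash
python3 - <<'E'
from h import *
from workcell import ctrl
import cv2
o=ctrl.get_obs();print(o["qpos"].round(3))
h=np.load("h.npy");g=h2w(h,[pad(.02)])[0]
print(plan(g,22,0))
ims=[]
for n,(x,y) in(("top",(270,140)),("scene",(295,175))):
    d=ctrl.get_image(n);print(proj(d,[g,o["ee_pos"]]))
    ims.append(cv2.resize(d["image"][y:y+70,x:x+70,::-1],None,fx=5.7,fy=5.7,interpolation=cv2.INTER_CUBIC))
cv2.imwrite("pics/a3.png",np.hstack(ims))
E
```

```text
[ 0.147  0.452  2.13  -0.474  0.211 -0.865]
(array([0.02, 0.12, 0.13]), array([-0.01, -0.08,  0.15]))
[[297.87952504 194.39110921]
 [299.0857533  193.01258474]]
[[334.45849113 203.54023968]
 [335.32026725 209.34086036]]
```

View pics/a3.png

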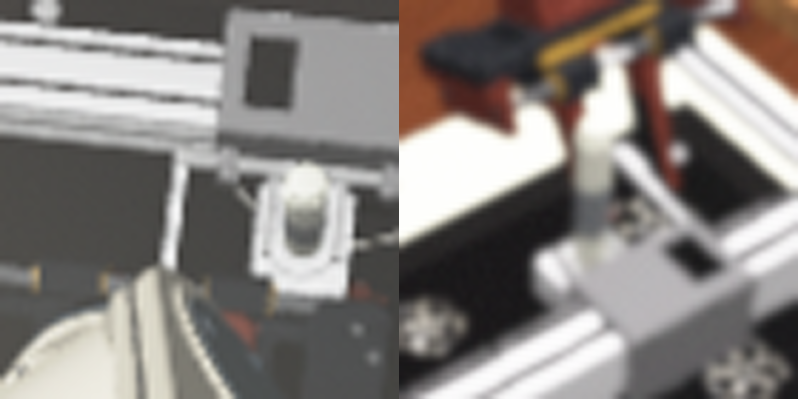

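In the scene half, the lever's pad end at (625,150) sits between the finger at (670,170) and the one behind the marker at (565,110). The fingers straddle the pad, so I'll close.

{"name": "servo_tool", "arguments": {"increments": [[0,0.1,0.1,0,0,0,-0.6],[0,0.1,0.1,0,0,0,-0.8],[0,0.1,0.1,0,0,0,-1],[0,0.1,0.1,0,0,0,-1],[0,0.1,0.1,0,0,0,-1],[0,0.1,0.1,0,0,0,-1]]}}

```text
t: 3.3
ee_pos: [547.2, 65.0, 81.0]
orientation: [0.157, 2.751, -0.024]
ft_force: [-4.7, 21.5, 2.7]
width: 10.0
grasp_force: 30.0
```

```bash
python3 - <<'E'
from h import *
from workcell import ctrl
o=ctrl.get_obs();print(o["ft_force"],o["width"],o["grasp_force"])
h=np.load("h.npy")
for a in np.arange(.02,1.57,.11):
  d=plan(h2w(h,[pad(a)])[0],22,0); print(round(a,2),d[0])
E
```

```text
[-4.72862032 21.51978003  2.69190934] 9.99523245818567 29.998445212841034
0.02 [-0.1  -0.08 -0.03]
0.13 [-0.04 -0.09  0.69]
0.24 [ 0.09 -0.1   1.41]
0.35 [ 0.3  -0.12  2.1 ]
0.46 [ 0.58 -0.15  2.77]
0.57 [ 0.94 -0.19  3.4 ]
0.68 [ 1.36 -0.24  3.99]
0.79 [ 1.84 -0.29  4.53]
0.9 [ 2.38 -0.35  5.01]
1.01 [ 2.97 -0.42  5.43]
1.12 [ 3.6  -0.49  5.78]
1.23 [ 4.27 -0.56  6.06]
1.34 [ 4.96 -0.64  6.26]
1.45 [ 5.67 -0.71  6.39]
1.56 [ 6.39 -0.79  6.44]
```

{"name": "servo_tool", "arguments": {"increments": [[0,0.15,0,0,0,0,-1],[0,0.15,0,0,0,0,-1],[0,0.15,0.35,0,0,0,-1],[0,0.14,0.7,0,0,0,-1],[0.05,0.14,1.05,0,0,0,-1],[0.15,0.13,1.4,0,0,0,-1],[0.15,0.13,1.4,0,0,0,-1]]}}

```text
t: 3.88
ee_pos: [549.5, 64.8, 95.2]
orientation: [0.159, 2.751, -0.027]
ft_force: [2.7, 10.2, -3.3]
width: 9.8
grasp_force: 30.0
```

```bash
cat >arc.py <<'E'
from h import *
from workcell import ctrl
o=ctrl.get_obs();print(o["ft_force"].round(1),o["qpos"].round(2))
h=np.load("h.npy")
m=R.from_rotvec(o["orientation"]).as_matrix();g=o["ee_pos"]-19*m[:,2];k=h2w(h,[[27,55,97]])[0]
x=np.array([np.cos(h[2]),np.sin(h[2]),0]);dx=-(g-k)@x;dz=g[2]-97
print("y off",(g-k)@[-x[1],x[0],0],"radius",np.hypot(dx,dz),"a",np.arctan2(dz,dx))
for a in np.arange(.24,1.57,.11):
  d=plan(h2w(h,[pad(a)])[0],22,0); print(round(a,2),d[0])
E
python3 arc.py
```

```text
[ 2.7 10.2 -3.3] [ 0.15  0.42  2.12 -0.41  0.24 -0.93]
y off 0.9922511533642944 radius 64.86829767682262 a 0.2457912352699824
0.24 [-0.13 -0.09 -0.01]
0.35 [ 0.08 -0.11  0.68]
0.46 [ 0.36 -0.14  1.35]
0.57 [ 0.72 -0.18  1.98]
0.68 [ 1.14 -0.23  2.57]
0.79 [ 1.62 -0.28  3.11]
0.9 [ 2.16 -0.34  3.59]
1.01 [ 2.75 -0.4   4.01]
1.12 [ 3.38 -0.47  4.36]
1.23 [ 4.05 -0.55  4.64]
1.34 [ 4.74 -0.62  4.84]
1.45 [ 5.45 -0.7   4.97]
1.56 [ 6.17 -0.78  5.02]
```

{"name": "servo_tool", "arguments": {"increments": [[0.1,0.05,0.35,0,0,0,-1],[0.2,0.03,0.7,0,0,0,-1],[0.32,0.01,1.02,0,0,0,-1],[0.46,0,1.35,0,0,0,-1],[0.63,-0.02,1.67,0,0,0,-1],[0.8,-0.04,1.98,0,0,0,-1],[1.0,-0.07,2.28,0,0,0,-1],[1.22,-0.1,2.57,0,0,0,-1],[1.45,-0.13,2.85,0,0,0,-1],[1.7,-0.16,3.11,0,0,0,-1],[1.95,-0.19,3.36,0,0,0,-1],[2.23,-0.22,3.59,0,0,0,-1],[2.23,-0.22,3.59,0,0,0,-1]]}}

```text
t: 4.97
ee_pos: [569.6, 62.4, 129.7]
orientation: [0.161, 2.756, -0.028]
ft_force: [-1.5, 11.7, -3.2]
width: 9.7
grasp_force: 30.0
```

```bash
python3 arc.py
```

```text
[-1.5 11.7 -3.2] [ 0.14  0.37  2.06 -0.27  0.35 -1.08]
y off 0.7899448153921858 radius 65.90631561328442 a 0.8692808307866317
0.24 [-2.15  0.16 -3.46]
0.35 [-1.94  0.13 -2.77]
0.46 [-1.65  0.1  -2.1 ]
0.57 [-1.3   0.06 -1.47]
0.68 [-0.88  0.02 -0.88]
0.79 [-0.39 -0.04 -0.34]
0.9 [ 0.15 -0.09  0.14]
1.01 [ 0.73 -0.16  0.56]
1.12 [ 1.37 -0.23  0.91]
1.23 [ 2.03 -0.3   1.19]
1.34 [ 2.72 -0.38  1.39]
1.45 [ 3.43 -0.46  1.52]
1.56 [ 4.15 -0.53  1.57]
```

{"name": "servo_tool", "arguments": {"increments": [[0.3,0.0,0.25,0,0,0,-1],[0.6,-0.03,0.46,0,0,0,-1],[0.95,-0.07,0.68,0,0,0,-1],[1.3,-0.11,0.87,0,0,0,-1],[1.65,-0.14,1.03,0,0,0,-1],[2.03,-0.18,1.19,0,0,0,-1],[2.37,-0.21,1.3,0,0,0,-1],[2.72,-0.25,1.39,0,0,0,-1],[3.08,-0.29,1.46,0,0,0,-1],[3.43,-0.33,1.52,0,0,0,-1],[3.7,-0.36,1.55,0,0,0,-1],[3.9,-0.38,1.56,0,0,0,-1],[3.9,-0.38,1.56,0,0,0,-1]]}}

```text
t: 6.05
ee_pos: [608.8, 58.0, 146.1]
orientation: [0.161, 2.755, -0.029]
ft_force: [-4.6, 4.7, 5.3]
width: 9.3
grasp_force: 30.0
```

```bash
python3 arc.py|head -3
```

```text
[-4.6  4.7  5.3] [ 0.12  0.39  1.97 -0.21  0.41 -1.15]
y off 0.7068601640646771 radius 66.78030287329558 a 1.523846117294036
0.24 [-6.07  0.6  -5.1 ]
```

{"name": "servo_tool", "arguments": {"increments": [[0.15,0,0,0,0,0,-1],[0.3,0,0,0,0,0,-1],[0.3,0,0,0,0,0,-1]]}}

```text
t: 6.3
ee_pos: [611.7, 57.7, 146.2]
orientation: [0.161, 2.755, -0.03]
ft_force: [-5.4, 2.9, 7.9]
width: 9.5
grasp_force: 30.0
```

```bash
python3 arc.py|head -3
```

```text
[-5.4  2.9  7.9] [ 0.12  0.39  1.97 -0.21  0.42 -1.16]
y off 0.7173431775811594 radius 66.87716313929361 a 1.5683805085881104
0.24 [-6.36  0.63 -5.12]
```

{"name": "servo_tool", "arguments": {"increments": [[0.15,0,0,0,0,0,-1],[0.3,0,0,0,0,0,-1],[0.45,0,0,0,0,0,-1],[0.45,0,0,0,0,0,-1]]}}

```text
t: 6.63
ee_pos: [616.4, 57.3, 146.4]
orientation: [0.161, 2.755, -0.03]
ft_force: [-4.5, -0.1, 8.3]
width: 9.5
grasp_force: 30.0
```

```bash
python3 arc.py|head -3
```

```text
[-4.5 -0.1  8.3] [ 0.12  0.4   1.96 -0.21  0.42 -1.16]
y off 0.8091993611302158 radius 67.15900587021125 a 1.6373814368409811
0.24 [-6.82  0.67 -5.13]
```

```bash
python3 - <<'E'
from h import *
from workcell import ctrl
import cv2
h=np.load("h.npy")
d=ctrl.get_image("scene");print(proj(d,h2w(h,[[27,55,97],[27-66*np.cos(1.5),55,163],[0,0,188]])))
cv2.imwrite("pics/a4.png",cv2.resize(d["image"][155:235,290:390,::-1],None,fx=7,fy=7,interpolation=cv2.INTER_CUBIC))
E
```

```text
[[348.04082916 216.03853582]
 [348.45863538 199.03629015]
 [328.94142294 195.91053986]]
```

View pics/a4.png

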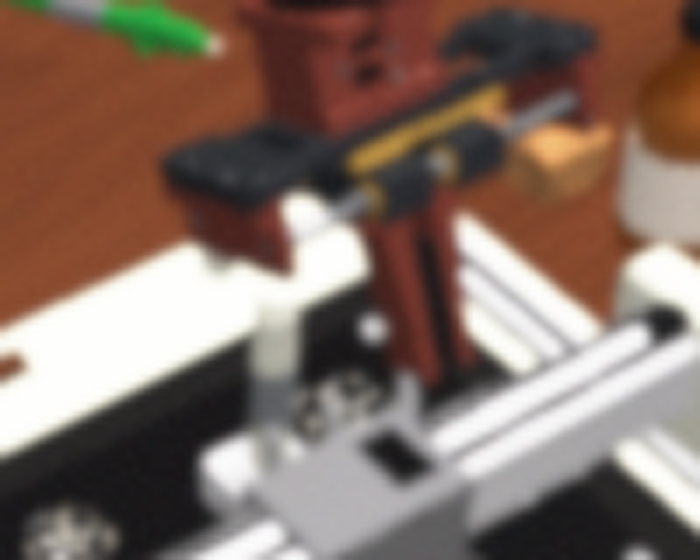

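The scene crop shows the fingers still pinching the pad, tips at (425,380), and a raised prong at (410,395). I'll release and back off straight up, then check the lever.

{"name": "servo_tool", "arguments": {"increments": [[0,0,0,0,0,0,-0.4],[0,0,0,0,0,0,-0.3],[0,0,0,0,0,0,-0.3],[0,0,1.5,0,0,0,-0.3],[0,0,3,0,0,0,-0.3],[0,0,5,0,0,0,-0.3],[-1,0,8,0,0,0,-0.3],[-4,0,10,0,0,0,-0.3],[-8,0,10,0,0,0,-0.3],[-8,0,10,0,0,0,-0.3]]}}

```text
t: 7.52
ee_pos: [530.6, 57.0, 244.9]
orientation: [0.161, 2.758, -0.031]
ft_force: [-0.7, 0.0, -1.4]
width: 30.7
grasp_force: 0.0
```

```bash
python3 - <<'E'
from h import *
from workcell import ctrl
import cv2
h=np.load("h.npy");ims=[];print(ctrl.get_obs()["ft_force"])
for n,(x,y) in(("top",(270,140)),("scene",(295,170))):
    d=ctrl.get_image(n);print(((proj(d,h2w(h,[[27,55,97],[27-66*np.cos(1.5),55,163],[27-78*np.cos(1.5),55,175],[0,0,188]]))-[x,y])*5.7+(0 if n=="top" else [399,0])).round())
    ims.append(cv2.resize(d["image"][y:y+70,x:x+70,::-1],None,fx=5.7,fy=5.7,interpolation=cv2.INTER_CUBIC))
cv2.imwrite("pics/a5.png",np.hstack(ims))
E
```

```text
[-0.72994353  0.01028968 -1.37341726]
[[176. 156.]
 [168. 125.]
 [166. 118.]
 [304. 178.]]
[[701. 262.]
 [704. 166.]
 [704. 147.]
 [592. 148.]]
```

View pics/a5.png

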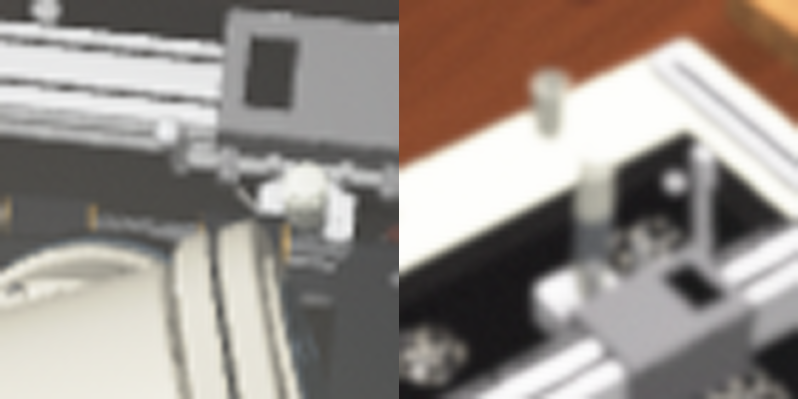

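The lever stands upright: pad end at (703,150) in the scene half against (704,147) predicted, and at (167,130) in the top half. The marker is still seated, with its tail at (305,182). Next I'll grasp the marker.

```bash
python3 - <<'E'
from h import *
from workcell import ctrl
h=np.load("h.npy");h[0]-=1;h[1]+=.8;np.save("h.npy",h);print(ctrl.get_obs()["qpos"].round(2))
g=[h[0],h[1],155]
for b in(80,0):print(plan(g,22,b))
E
```

```text
[ 0.14  0.12  2.05 -0.16  0.6  -1.2 ]
(array([ 1.23, -4.82, -3.46]), array([-0.07,  0.  ,  0.37]))
(array([  4.2 ,  -5.15, -10.87]), array([-0.07,  0.  ,  0.37]))
```

{"name": "servo_tool", "arguments": {"increments": [[0.3,-2.4,0,0,0,0.2,-0.1],[0.8,-4.8,-1,0,0,0.37,-0.1],[1.2,-4.8,-3.4,0,0,0.37,-0.1],[1.2,-4.8,-3.4,0,0,0.37,-0.1],[1.95,-4.9,-5.3,0,0,0.37,-0.1],[2.7,-5.0,-7.1,0,0,0.37,-0.1],[3.45,-5.07,-9,0,0,0.37,-0.1],[4.2,-5.15,-10.9,0,0,0.37,-0.1],[4.2,-5.15,-10.9,0,0,0.37,-0.1],[4.2,-5.15,-10.9,0,0,0.37,-0.1]]}}

```text
t: 8.45
ee_pos: [579.0, 6.3, 136.1]
orientation: [0.151, 2.757, -0.028]
ft_force: [-0.1, 1.4, 0.9]
width: 39.6
grasp_force: 0.0
```

```bash
python3 - <<'E'
from h import *
from workcell import ctrl
h=np.load("h.npy");o=ctrl.get_obs();print(o["ft_force"])
print(plan([h[0],h[1],155],22,0))
E
```

```text
[-0.12787305  1.38024048  0.86064357]
(array([-0.1 , -0.03,  0.13]), array([-0.06, -0.17, -0.  ]))
```

{"name": "servo_tool", "arguments": {"increments": [[-0.1,0,0.1,0,0,0,-0.5],[-0.1,0,0.1,0,0,0,-0.8],[-0.1,0,0.1,0,0,0,-1],[-0.1,0,0.1,0,0,0,-1],[-0.1,0,0.1,0,0,0,-1],[-0.1,0,0.1,0,0,0,-1]]}}

```text
t: 8.95
ee_pos: [578.6, 6.1, 139.0]
orientation: [0.151, 2.752, -0.028]
ft_force: [-2.3, 0.6, 7.2]
width: 17.6
grasp_force: 30.0
```

{"name": "servo_tool", "arguments": {"increments": [[0,0,0.5,0,0,0,-1],[0,0,1,0,0,0,-1],[0,0,1.5,0,0,0,-1],[0,0,2,0,0,0,-1]]}}

```text
t: 9.28
ee_pos: [578.0, 6.0, 158.4]
orientation: [0.152, 2.754, -0.028]
ft_force: [-0.4, 0.7, 0.2]
width: 18.1
grasp_force: 30.0
```

{"name": "servo_tool", "arguments": {"increments": [[0,0,0.8,0,0,0,-1],[0,0,1.6,0,0,0,-1],[0,0,2.4,0,0,0,-1],[0,0,3.2,0,0,0,-1],[0,0,4,0,0,0,-1],[0,0,5,0,0,0,-1],[0,0,6.5,0,0,0,-1],[0,0,8,0,0,0,-1],[0,0,10,0,0,0,-1],[0,0,12,0,0,0,-1],[0,0,14,0,0,0,-1],[0,0,16,0,0,0,-1],[0,0,18,0,0,0,-1],[0,0,20,0,0,0,-1],[0,0,21.5,0,0,0,-1],[0,0,22,0,0,0,-1],[0,0,22,0,0,0,-1]]}}

```text
t: 10.7
ee_pos: [578.5, 6.0, 379.8]
orientation: [0.151, 2.751, -0.028]
ft_force: [0.8, 0.1, -0.9]
width: 17.7
grasp_force: 30.0
```

```bash
python3 - <<'E'
from h import *
from workcell import ctrl
import cv2
h=np.load("h.npy");o=ctrl.get_obs();print(o["qpos"].round(2),o["ft_force"],o["width"])
ims=[]
for n in("top","scene"):
    d=ctrl.get_image(n);c=proj(d,[o["ee_pos"]])[0].astype(int);x,y=max(c[0]-65,0),max(c[1]-65,0);print(x,y)
    ims.append(cv2.resize(d["image"][y:y+130,x:x+130,::-1],(400,400),interpolation=cv2.INTER_CUBIC))
cv2.imwrite("pics/a6.png",np.hstack(ims))
E
```

```text
[ 0.01  0.03  1.82 -0.06  0.91 -1.42] [ 0.7767158   0.06926405 -0.87575285] 17.74436570838541
260 74
268 74
```

View pics/a6.png

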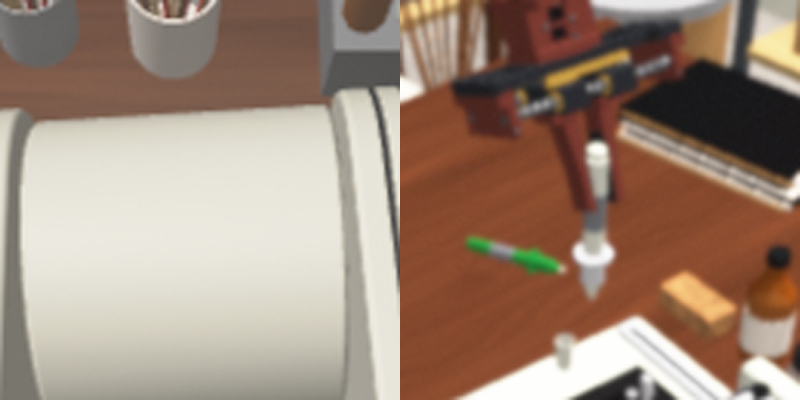

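The scene half shows the marker held upright, tail at (597,150), collar at (592,252), nib at (592,295), well clear of everything. I'll turn it 90° about the head's y axis.

{"name": "servo_tool", "arguments": {"increments": [[0,0,0.3,0.55,4.97,0,-1],[0,0,0.6,1.09,9.94,0,-1],[0,0,1,1.64,14.9,0,-1],[0,0,1.4,2.18,19.9,0,-1],[0,0,1.8,2.7,24.9,0,-1],[0,0,2.2,3.3,29.8,0,-1],[0,0,2.6,3.8,34.8,0,-1],[0,0,3,4.4,39.8,0,-1],[0,0,3,4.9,44.7,0,-1],[0,0,3,4.9,44.7,0,-1]]}}

```text
t: 11.63
ee_pos: [578.8, 5.8, 403.8]
orientation: [-0.151, -2.728, -0.031]
ft_force: [-1.1, 0.2, -2.2]
width: 17.8
grasp_force: 30.0
```

```bash
python3 - <<'E'
from h import *
from workcell import ctrl
o=ctrl.get_obs();print(o["qpos"].round(2),o["ft_force"],o["width"])
print(R.from_rotvec(o["orientation"]).as_matrix().round(3))
E
```

```text
[-0.03  0.42  1.28  0.03  1.85 -1.49] [-1.14594621  0.16523082 -2.21188408] 17.77525647407681
[[-0.911  0.11  -0.396]
 [ 0.101  0.994  0.044]
 [ 0.399 -0.    -0.917]]
```

{"name": "servo_tool", "arguments": {"increments": [[-0.6,0,-0.5,0.55,4.97,0,-1],[-1.2,0,-1,1.09,9.94,0,-1],[-1.8,0,-1.5,1.64,14.9,0,-1],[-2.4,0,-2,2.18,19.9,0,-1],[-3,0,-2.5,2.7,24.9,0,-1],[-3.6,0,-3,3.3,29.8,0,-1],[-4.2,0,-3.5,3.8,34.8,0,-1],[-4.8,0,-4,4.4,39.8,0,-1],[-5.4,0,-4.5,4.9,44.7,0,-1],[-6,0,-5,4.9,44.9,0,-1],[-6,0,-5,4.9,44.9,0,-1],[-6,0,-5,4.9,44.9,0,-1],[-6,0,-5,4.9,44.9,0,-1]]}}

```text
t: 12.72
ee_pos: [518.2, 6.1, 358.9]
orientation: [-0.108, -1.954, -0.072]
ft_force: [0.3, 0.1, -0.4]
width: 17.5
grasp_force: 30.0
```

```bash
python3 - <<'E'
from h import *
from workcell import ctrl
import cv2
h=np.load("h.npy");o=ctrl.get_obs();print(o["qpos"].round(2),o["qvel"].round(3),o["ft_force"],o["width"])
print(R.from_rotvec(o["orientation"]).as_matrix().round(3))
m=R.from_rotvec(o["orientation"]).as_matrix();g=o["ee_pos"]-19*m[:,2];x=np.array([np.cos(h[2]),np.sin(h[2]),0])
d=ctrl.get_image("scene");c=proj(d,[g,g+33*x,g-115*x]);print(c.round(1))
x0,y0=(c[0]-[70,60]).astype(int);print(x0,y0)
I=d["image"]
cv2.imwrite("pics/a7.png",np.hstack([cv2.resize(I[y0:y0+120,x0:x0+120,::-1],(400,400),interpolation=cv2.INTER_CUBIC),cv2.resize(I[165:245,290:370,::-1],(400,400),interpolation=cv2.INTER_CUBIC)]))
E
```

```text
[-0.05  0.74  1.2   0.08  2.38 -1.49] [ 0.    -0.007 -0.011  0.001  0.007 -0.001] [ 0.30212529  0.1218644  -0.43759613] 17.526186894661283
[[-0.374  0.11  -0.921]
 [ 0.042  0.994  0.101]
 [ 0.927 -0.001 -0.376]]
[[320.5 137.1]
 [328.4 143.1]
 [295.2 118.1]]
250 77
```

View pics/a7.png

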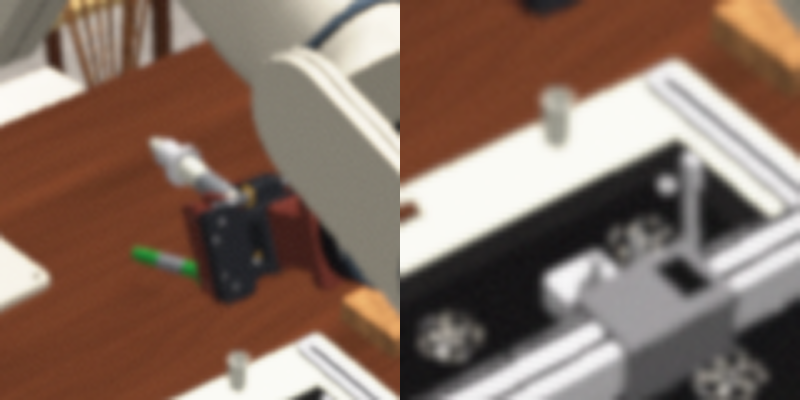

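The left half shows the marker level: nib at full-image pixel (296,120) against (295,118) predicted for exactly level. The right half shows the bore empty and the lever still upright at (690,200).

{"name": "servo_tool", "arguments": {"increments": [[0,0,0,0,0,0,-1],[0,0,0,0,0,0,-1],[0,0,0,0,0,0,-1],[0,0,0,0,0,0,-1]]}}

```text
t: 13.1
ee_pos: [518.1, 6.0, 358.1]
orientation: [-0.108, -1.951, -0.072]
ft_force: [-0.4, -0.6, -1.5]
width: 17.4
grasp_force: 30.0
```

```bash
python3 -c "
from workcell import ctrl
print(ctrl.close_job())"
```

```text
the job is handed in; nothing more can be done
None
```

The job is handed in after 13 s of robot time: the clamp lever is up, and the arm is holding the marker steady and level to within about 2° by camera, roughly 35 cm above the bench; nothing else was seen to move.

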